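# Put the drinks-corner things back on their own stands

## Task

Tidy the drinks corner: put the cocktail shaker, the jigger, the square tin and the packet holder each back on the bamboo stand whose recess has the shape and size of its foot, standing upright and flat on the floor of the recess. Set each one down gently rather than dropping it, let go of everything, and leave the mug and the baster bulb where they are.

Things in the scene. Friction and masses are not known exactly. Their poses are not given: they have to be found in the camera images.
- shaker: Closed steel cocktail shaker, 160 mm tall, about 0.32 kg. Round foot 60 mm across, body 66 mm across at 85 to 100 mm height, fixed cap 34 mm across at 126 to 160 mm height (grip the cap). Loose, upright; origin at the centre of its underside, z up. Things and stands begin mixed, 0.13 m or more apart.
- jigger: Small steel hourglass spirit measure, 80 mm tall, about 0.12 kg. Round foot 34 mm across, waist 24 mm at 36 mm height, upper cup a straight cylinder 42 mm across from 50 to 80 mm height (grip it there from outside), open on top. Loose, upright; origin at the centre of its underside, z up.
- tin: Square aluminium tin with a light wooden lid, 48 x 48 mm and 90 mm tall with straight sides, about 0.2 kg; the lid is firmly shut and cannot come off. x and y are square to its sides. Loose, upright; origin at the centre of its underside, z up.
- caddy: White ceramic oblong packet holder filled with paper packets, 66 mm along its x, 30 mm along its y, 60 mm tall, straight sides, about 0.16 kg, rigid. Grip it across its y. Loose, upright; origin at the centre of its underside, z up.
- stand_large_round: Round bamboo stand 88 mm across, round recess 76 mm across. Fixed to the counter. Light bamboo with a dark rubber inlay; origin at the centre of its underside, z up. Recess floor 4 mm above the counter, rim 6 mm wide with its top 12 mm above the counter.
- stand_small_round: Round bamboo stand 62 mm across, round recess 50 mm across. Fixed to the counter. Light bamboo with a dark rubber inlay; origin at the centre of its underside, z up. Recess floor 4 mm above the counter, rim 6 mm wide with its top 12 mm above the counter.
- stand_square: Square bamboo stand 76 x 76 mm, square recess 64 x 64 mm with sides along its x and y. Fixed to the counter. Light bamboo with a dark rubber inlay; origin at the centre of its underside, z up. Recess floor 4 mm above the counter, rim 6 mm wide with its top 12 mm above the counter.
- stand_oblong: Oblong bamboo stand 94 x 58 mm, recess 82 mm along its x and 46 mm along its y. Fixed to the counter. Light bamboo with a dark rubber inlay; origin at the centre of its underside, z up. Recess floor 4 mm above the counter, rim 6 mm wide with its top 12 mm above the counter.
- mug: White ceramic mug, 80 mm across, 92 mm tall, on a low bamboo rack (top 30 mm above the counter) at the robot's right. Origin at the centre of its underside. Not to be disturbed.
- bulb: Dark silicone baster bulb, 47 mm across, 77 mm tall, standing on its collar just beyond the work, near the middle. Origin at the centre of its underside. Not to be disturbed. (A fixed amber bottle 60 mm across, 210 mm tall stands at the robot's left, 0.59 m or more to the side.)
Things that resemble listed ones, but are neither listed nor needed, are in the scene too. Leave any red or white look-alike of the stand_large_round alone.

How it is judged (in metres and radians):
At the end, for the whole second after the job is handed in: The shaker, jigger, tin and packet holder each stand on the floor of the recess of their own stand (underside less than 7.5 mm above the stand's underside, whose recess floor is at 4 mm; centre within 14 mm of the stand's centre; tilt under 0.08 rad), at rest and released (horizontal distance between shaker and stand_large_round below 0.014 m and z of shaker in the frame of stand_large_round below 0.0075 m and angle between each of shaker, jigger, tin, caddy's own z axis and vertical below 0.08 rad and linear speed of each of shaker, jigger, tin, caddy below 0.02 m/s and angular speed of each of shaker, jigger, tin, caddy below 0.2 rad/s and horizontal distance between jigger and stand_small_round below 0.014 m and z of jigger in the frame of stand_small_round below 0.0075 m and horizontal distance between tin and stand_square below 0.014 m and z of tin in the frame of stand_square below 0.0075 m and horizontal distance between caddy and stand_oblong below 0.014 m and z of caddy in the frame of stand_oblong below 0.0075 m); the robot touches nothing.
It fails at once if a thing is dropped or thrown (moves faster than 0.7 m/s out of the fingers, as after a fall of 25 mm) ((linear speed of shaker above 0.7 m/s and contact force between the fingers and shaker below 0.05 N) or (linear speed of jigger above 0.7 m/s and contact force between the fingers and jigger below 0.05 N) or (linear speed of tin above 0.7 m/s and contact force between the fingers and tin below 0.05 N) or (linear speed of caddy above 0.7 m/s and contact force between the fingers and caddy below 0.05 N)).
It fails at once if the mug is moved by more than 25 mm (distance of mug from where it was at the start of the episode above 0.025 m).
It fails at once if the baster bulb is moved by more than 25 mm (distance of bulb from where it was at the start of the episode above 0.025 m).
It also fails if it takes over 104 s, if anything falls off the work surface, if the arm or the gripper's body presses on something with over 40 N, if the wrist force passes 120 N, or if a joint passes its speed limit or range.

## Robot

A 6-joint arm with a two-finger parallel gripper is mounted at the origin on the work surface. World frame = base frame: x ahead of the robot, y to its left, z up, the work surface at z = 0. Lengths are in mm, angles in rad, forces in N, time in s.
With the tool pointing down it reaches from about 375 to 900 mm from the base axis. Payload 3.1 kg.
Tool frame: the origin (TCP) lies midway between the tips of the shut fingers; the grasp point (between the pads) lies 19 mm behind it; y points along the fingers, z is the direction in which the jaws open and shut, and the axes are right-handed (so a half turn about y gives the same grasp; the last joint's range is limited). The gripper opens to 87 mm and grips with 3 to 60 N. Pads are 19 mm wide; open, the fingers measure 117 mm over their backs; the gripper's body (75 mm by 190 mm) begins 51 mm behind the grasp point.
Start: joints at [-1.492, 0.527, 1.433, -0, 1.181, -0.178], TCP at [158.766, -604.475, 199.748] pointing down, gripper open.
Joint ranges: [-3.08, 3.08], [-0.75, 2.2], [0.22, 2.44], [-1.43, 4.57], [0, 2.65], [-2.85, 2.85]. Speed limits (rad/s): [2.79, 2.79, 3.14, 3.14, 3.14, 3.14].

## Interface

Orientations are given as a unit quaternion [x, y, z, w].
In Python, from bench import arm gives the robot as it stands.
- The arm moves only by the tool play_rows, never from a script. Its argument "deltas" is a list of rows, each an object with "xyz": the shift along the tool's x, y, z in cm, a list of three; "turn": the turn about the tool's y in rad; "fingers": the opening, from 0 (shut) to 1 (fully open). In form: [{"xyz": [x, y, z], "turn": turn, "fingers": fingers}, ...]. A call has 1 to 5 rows; each row shifts and turns the commanded pose from where the row before left it, along the tool's axes as they then stand; what a row does not reach is not made up. A row lasts 1/8 s, in which the tool goes at most 62.5 mm and 10.7 degrees, less where a joint would pass 70% of its speed; a pose out of reach is approached as far as the arm can. A call is refused whole if a number of a shift passes 6.25 or a number of a turn 0.188, either way. A call with a gripper value outside its range is refused whole. The fingers move at their own pace and stop on an object; the grip force is fixed at half the most. Time passes only in rows, so rows that do not move let the fingers close. It gives the time, the measured TCP pose, the force and the opening at its end, in the units of the state.
- arm.read_state(): the state, without advancing time (a new reading comes with each control period).
- arm.capture(name): name is "side" or "top" or "wrist"; returns a dict with "img" (420x560x3 uint8, red, green, blue), "camera_matrix" (3x3 intrinsics, pixels), "world_to_cam" (4x4, takes a point from world to camera coordinates); the wrist camera has in their place "mount" (4x4, takes a point from camera to tool coordinates, whose origin is the TCP and whose axes are the tool frame's). Camera axes: x right, y up, looking along -z (the intrinsics and any distortion apply to the point x, -y, -z); pixel columns grow to the right and rows downward; lengths in mm; the calibration is good to about 2 mm. A picture is of the moment at which its call begins: read the wrist's pose just before it. There is no depth.
- arm.finish_job(): hands the job in, once; it reports no verdict.
The state is a dict: "time_s": time; "joints": joint angles; "joint_vel": joint speeds; "joint_efforts": joint torques, N m; "position": TCP position; "tool_rot": TCP orientation; "contact_force": force on the tool from outside, world axes, zero at the start; "torque": the same for the moment, N m; "gripper_width": finger opening in mm.
Only numpy, scipy, OpenCV 4.12 (cv2) and the standard library are available. Lean on these libraries where they do the work, as an engineer would, in place of code of your own. Each camera call takes 0.05 s, during which the arm holds its last target. There are 200 camera calls.

## Working session

There is one attempt and no reset: what is moved stays moved. The work goes in short steps, Python scripts to look and compute and a tool call to move; the robot and the scene stay as the last step left them, time stands still between calls to the robot, and variables do not carry over. Pictures are saved under pics/ and viewed, about 12 in all and at most 16, crops included, and the job is handed in when it is done.

Besides the shell and the picture viewer there is one more tool, called after "Emit:" as name(argument=value, ...), one argument or row to a line, values as JSON. play_rows: Moves the arm, as the interface text tells. Its arguments: {"type":"object","properties":{"deltas":{"type":"array","items":{"type":"object","properties":{"xyz":{"type":"array","items":{"type":"number"}},"turn":{"type":"number"},"fingers":{"type":"number"}}}}},"required":["deltas"]}

```bash
ls; mkdir -p pics
cat > h.py <<'E'
import numpy as np, cv2
from bench import arm
from scipy.spatial.transform import Rotation as R
def pix2w(cap,u,v,z,T=None):
    K=np.array(cap['camera_matrix']); 
    d=np.linalg.inv(K)@[u,v,1]; d=np.array([d[0],-d[1],-d[2]])
    M=np.linalg.inv(np.array(cap['world_to_cam'])) if T is None else T@np.array(cap['mount'])
    o=M[:3,3]; d=M[:3,:3]@d
    return o+d*(z-o[2])/d[2]
def w2pix(cap,P,T=None):
    W=np.array(cap['world_to_cam']) if T is None else np.linalg.inv(T@np.array(cap['mount']))
    p=W[:3,:3]@P+W[:3,3]; q=np.array(cap['camera_matrix'])@[p[0],-p[1],-p[2]]
    return q[:2]/q[2]
def toolT():
    s=arm.read_state(); T=np.eye(4); T[:3,:3]=R.from_quat(s['tool_rot']).as_matrix(); T[:3,3]=s['position']; return T
def save(n,img): cv2.imwrite('pics/'+n+'.png',img[:,:,::-1])
E
python3 - <<'E'
from h import *
import pickle
s=arm.read_state(); print(s); T=toolT(); print(T.round(3))
c={n:arm.capture(n) for n in('top','side')}
for n in c: save(n,cv2.resize(c[n]['img'],(800,600),interpolation=cv2.INTER_CUBIC)); print(n,{k:v for k,v in c[n].items() if k!='img'})
pickle.dump((c,T),open('c0.pkl','wb'))
E
```

```text
pics
{'time_s': 0.0, 'joints': array([-1.49250827e+00,  5.28457567e-01,  1.43388310e+00, -3.34626588e-06,
        1.18139527e+00, -1.78449458e-01]), 'joint_vel': array([ 1.13866432e-03,  1.49425598e-04, -6.53945828e-06,  3.48699411e-04,
       -1.80661660e-03, -1.22343796e-03]), 'joint_efforts': array([ 3.01256323e-04, -4.40032625e+01, -1.76593852e+01,  6.33415324e-02,
        5.82923472e-02, -1.61487515e-04]), 'position': array([ 158.70076989, -603.71867875,  198.78307718]), 'tool_rot': array([-0.09048488,  0.70204515, -0.7005314 ,  0.09055856]), 'contact_force': array([-0.79256182, -0.07630608,  0.48472966]), 'torque': array([ 0.02172305, -0.02861414,  0.04045861]), 'gripper_width': 86.99660794078581}
[[-9.67000e-01 -0.00000e+00  2.54000e-01  1.58701e+02]
 [-2.54000e-01  2.00000e-03 -9.67000e-01 -6.03719e+02]
 [-0.00000e+00 -1.00000e+00 -2.00000e-03  1.98783e+02]
 [ 0.00000e+00  0.00000e+00  0.00000e+00  1.00000e+00]]
top {'camera_matrix': array([[503.82573926,   0.        , 276.76721269],
       [  0.        , 503.82573926, 207.94636563],
       [  0.        ,   0.        ,   1.  
[... 204 characters left out ...]
[-2.13884100e-01, -7.13066202e-04,  9.76858784e-01,
        -1.58074773e+03],
       [ 0.00000000e+00,  0.00000000e+00,  0.00000000e+00,
         1.00000000e+00]])}
side {'camera_matrix': array([[528.83955841,   0.        , 283.9624131 ],
       [  0.        , 528.83955841, 206.37125922],
       [  0.        ,   0.        ,   1.        ]]), 'world_to_cam': array([[-9.39619110e-01, -3.41756601e-01, -1.78424657e-02,
         5.26620645e+02],
       [ 2.39099926e-01, -6.92891097e-01,  6.80244921e-01,
        -2.69562298e+02],
       [-2.44841078e-01,  6.34904996e-01,  7.32767694e-01,
        -1.38705410e+03],
       [ 0.00000000e+00,  0.00000000e+00,  0.00000000e+00,
         1.00000000e+00]])}
```

View pics/top.png

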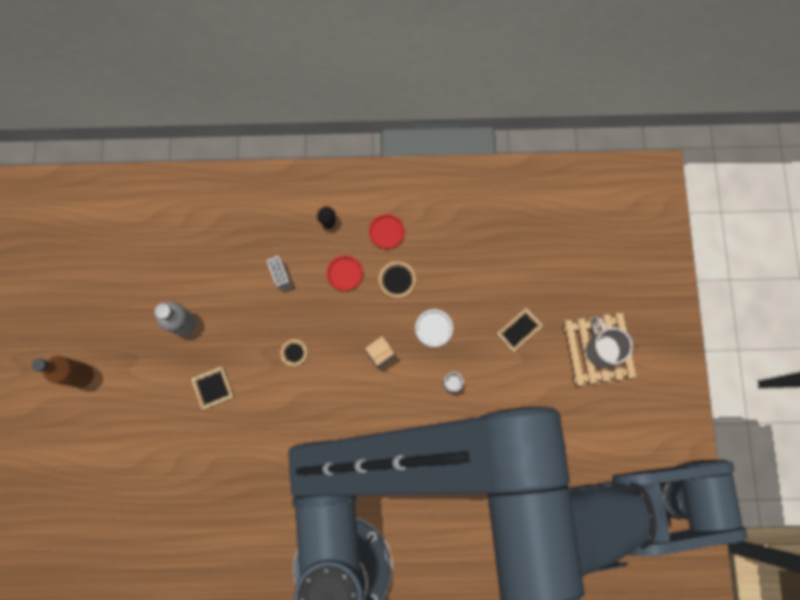

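View pics/side.png

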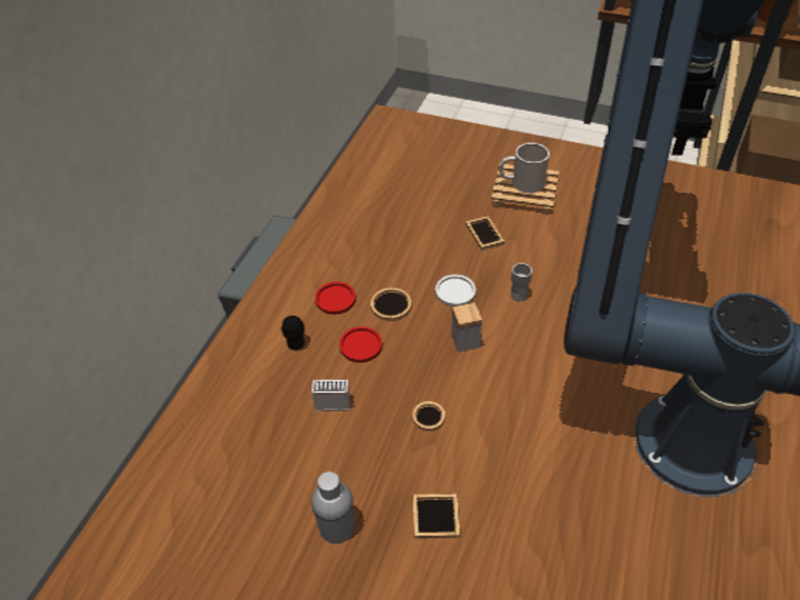

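The top view shows everything. In 800x600 pixels: caddy (278,272), shaker (170,316), small round stand (293,352), square stand (212,388), tin (380,352), large stand (397,280), jigger (453,383), oblong stand (520,330), mug at the right, bulb (327,217). The red and white discs are the look-alikes. Next, enlarged crops.

Run:
```python
from h import *
import pickle
c,T=pickle.load(open('c0.pkl','rb'))
im=c['top']['img']
for n,x in(('cl',100),('cr',240)):
    k=cv2.resize(im[170:290,x:x+160],(800,600),interpolation=cv2.INTER_CUBIC)
    save(n,k)
```

```text
(no output)
```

View pics/cl.png

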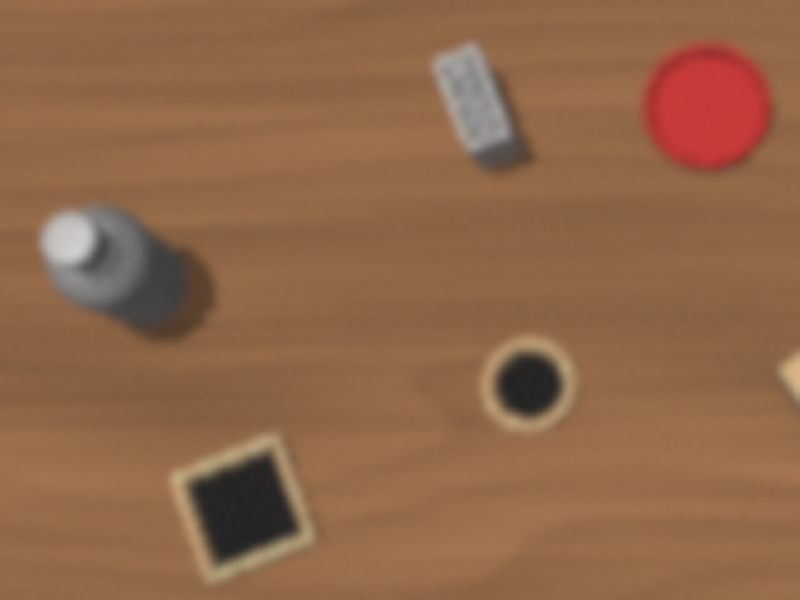

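View pics/cr.png

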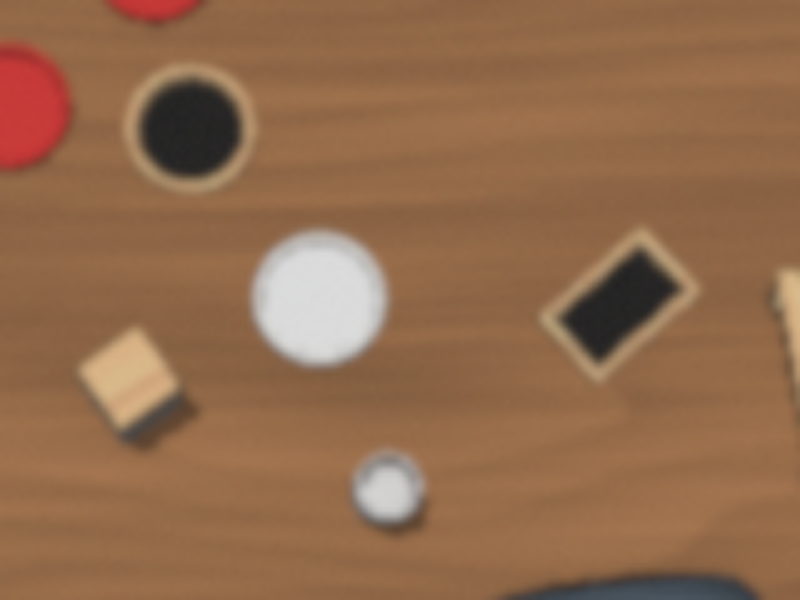

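Left crop: caddy top corners (433,60),(477,42),(516,137),(470,156); cap (70,239); small stand (528,384); square stand corners (170,476),(279,432),(317,540),(210,585).
Right crop: large stand (190,128); oblong stand corners (540,317),(643,228),(700,288),(600,382); tin lid corners (78,372),(137,327),(183,380),(122,432); jigger (389,487).

Run:
```python
from h import *
import pickle
c,T=pickle.load(open('c0.pkl','rb'))
items={'sq':(100,12,[(170,476),(279,432),(317,540),(210,585)]),'smallr':(100,12,[(528,384)]),'caddy':(100,60,[(433,60),(477,42),(516,137),(470,156)]),'shaker':(100,160,[(70,239)]),
'larger':(240,12,[(190,128)]),'obl':(240,12,[(540,317),(643,228),(700,288),(600,382)]),'tin':(240,90,[(78,372),(137,327),(183,380),(122,432)]),'jig':(240,80,[(389,487)]),'white':(240,8,[(320,298)]),'red1':(100,8,[(708,107)]),}
top=c['top'];side=c['side']
for n,(x0,z,ps) in items.items():
    W=np.array([pix2w(top,x0+(u+.5)/5-.5,170+(v+.5)/5-.5,z) for u,v in ps])
    m=W.mean(0); e=''
    if len(W)==4:
        e=[(round(np.linalg.norm(d),1),round(np.degrees(np.arctan2(d[1],d[0]))%180,1)) for d in np.roll(W,-1,0)-W]
    print(n,m.round(1),'side px800',(w2pix(side,m)/.7).round(0),e)
for n,u,v,z in(('mug',612,345,122),('bulb',327,217,70),('bottle',40,365,200)): print(n,pix2w(top,u*.7,v*.7,z).round(0))
```

```text
sq [400.2 296.5  12. ] side px800 [434. 513.] [(np.float64(76.2), np.float64(111.1)), (np.float64(76.5), np.float64(20.7)), (np.float64(74.5), np.float64(111.8)), (np.float64(77.3), np.float64(21.9))]
smallr [478.  110.5  12. ] side px800 [427. 413.] 
caddy [661.8 140.8  60. ] side px800 [329. 385.] [(np.float64(31.3), np.float64(111.9)), (np.float64(70.7), np.float64(22.0)), (np.float64(32.5), np.float64(111.9)), (np.float64(70.7), np.float64(21.1))]
shaker [552.6 370.4 160. ] side px800 [327. 479.] 
larger [ 647.1 -133.5   12. ] side px800 [389. 301.] 
obl [ 519.9 -418.    12. ] side px800 [483. 230.] [(np.float64(93.2), np.float64(129.2)), (np.float64(54.8), np.float64(40.4)), (np.float64(93.5), np.float64(131.2)), (np.float64(58.1), np.float64(40.1))]
tin [466.4 -91.8  90. ] side px800 [465. 312.] [(np.float64(47.0), np.float64(126.4)), (np.float64(44.8), np.float64(39.5)), (np.float64(50.6), np.float64(129.4)), (np.float64(47.3), np.float64(35.1))]
jig [ 394.7 -253.5   80. ] side px800 [520. 269.] 
white [ 528.9 -217.9    8. ] side px800 [453. 289.] 
red1 [665.7  -9.9   8. ] side px800 [359. 343.] 
mug [ 462. -597.  122.]
bulb [785.  26.  70.]
bottle [436. 603. 200.]
```

Positions from the top camera agree with the side view to within 2–3 px. Next is a planning helper, then the first move, which goes to the jigger.

```bash
cat > plan.py <<'E'
# usage: plan.py x y z psi_deg n  -> rows (tool cm, turn) from measured pose to target
import sys
from h import *
def plan(x,y,z,psi,n):
    T=toolT(); s=arm.read_state(); p=T[:3,3]; a0=np.arctan2(T[1,2],T[0,2])
    da=(np.radians(psi)-a0+np.pi)%(2*np.pi)-np.pi
    print('t',round(s['time_s'],2),'pos',p.round(1),'psi',np.degrees(a0).round(1),'tilt',np.degrees(np.arccos(-T[2,1])).round(2),'F',s['contact_force'].round(1),'w',round(s['gripper_width'],1),'j6',s['joints'][5].round(2))
    d=(np.array([x,y,z])-p)/n/10; nt=n; 
    for i in range(n):
        a=a0+da*i/n; c,s_=np.cos(a),np.sin(a)
        print([round(float(v),2) for v in (s_*d[0]-c*d[1],-d[2],c*d[0]+s_*d[1])],round(-da/n,3))
if __name__=='__main__':
    v=[float(q) for q in sys.argv[1:]]; plan(*v[:4],int(v[4]))
E
python3 plan.py 394 -253 190 -75.3 8
```

```text
t 0.1 pos [ 158.7 -603.8  198.9] psi -75.3 tilt 0.11 F [0.1 0.5 0.2] w 87.2 j6 -0.18
[-3.96, 0.11, -3.49] 0.0
[-3.96, 0.11, -3.49] 0.0
[-3.96, 0.11, -3.49] 0.0
[-3.96, 0.11, -3.49] 0.0
[-3.96, 0.11, -3.49] 0.0
[-3.96, 0.11, -3.49] 0.0
[-3.96, 0.11, -3.49] 0.0
[-3.96, 0.11, -3.49] 0.0
```

Emit:
play_rows(
  deltas=[
    {"xyz": [-4, 0.1, -3.5], "turn": 0, "fingers": 1},
    {"xyz": [-4, 0.1, -3.5], "turn": 0, "fingers": 1},
    {"xyz": [-4, 0.1, -3.5], "turn": 0, "fingers": 1},
    {"xyz": [-4, 0.1, -3.5], "turn": 0, "fingers": 1},
    {"xyz": [-4, 0.1, -3.5], "turn": 0, "fingers": 1},
  ],
)

```text
time_s: 0.72
position: [308.4, -382.7, 194.5]
tool_rot: [-0.09, 0.701, -0.701, 0.09]
contact_force: [-0.2, -0.1, -1.2]
gripper_width: 87.2
```

Emit:
play_rows(
  deltas=[
    {"xyz": [-4, 0.1, -3.5], "turn": 0, "fingers": 1},
    {"xyz": [-4, 0.1, -3.5], "turn": 0, "fingers": 1},
    {"xyz": [-3.7, 0.1, -3.4], "turn": 0, "fingers": 1},
    {"xyz": [0, 0, 0], "turn": 0, "fingers": 1},
  ],
)

```text
time_s: 1.23
position: [395.1, -250.7, 191.4]
tool_rot: [-0.093, 0.702, -0.7, 0.092]
contact_force: [0.0, -0.7, -0.0]
gripper_width: 87.1
```

```bash
python3 plan.py 394 -253 50 -75.3 4
python3 - <<'E'
from h import *
T=toolT(); c=arm.capture('wrist'); save('w1',c['img']); print(np.array(c['mount']).round(2),c['camera_matrix'])
for z in (46,80): print(w2pix(c,np.array([394.7,-253.5,z]),T))
E
```

```text
t 1.23 pos [ 395.1 -250.7  191.4] psi -75.0 tilt 0.12 F [ 0.  -0.7 -0. ] w 87.1 j6 0.5
[0.04, 3.53, 0.05] 0.001
[0.04, 3.53, 0.05] 0.001
[0.04, 3.53, 0.05] 0.001
[0.04, 3.53, 0.05] 0.001
[[  -0.     -0.97   -0.25  -69.19]
 [   0.      0.25   -0.97 -184.28]
 [   1.     -0.     -0.     -0.68]
 [   0.      0.      0.      1.  ]] [[361.54725827   0.         283.75292926]
 [  0.         361.54725827 207.43775713]
 [  0.           0.           1.        ]]
[287.52216327 191.05239292]
[287.84477027 199.51594342]
```

View pics/w1.png

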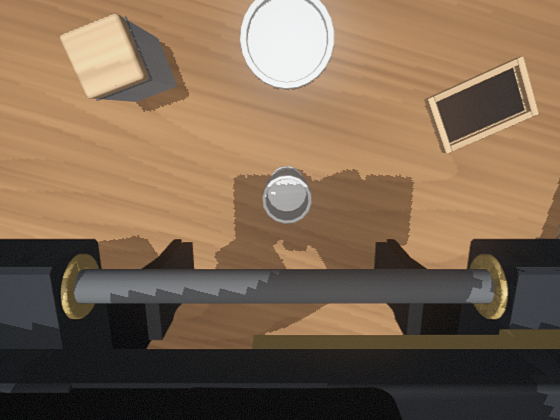

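The jigger rim sits at (287,198), within about 1 px of the prediction. Tin lid corners are (60,37),(121,14),(146,77),(93,99) and oblong stand corners (428,98),(522,57),(538,115),(446,153).

Run:
```python
from h import *
T=toolT(); c=arm.capture('wrist')
for n,z,ps in (('jig',80,[(287,198)]),('tin',90,[(60,37),(121,14),(146,77),(90,101)]),('obl',12,[(428,98),(522,57),(538,115),(446,153)])):
    W=np.array([pix2w(c,u,v,z,T) for u,v in ps]); print(n,W.mean(0).round(1),[(round(np.linalg.norm(d),1),round(np.degrees(np.arctan2(d[1],d[0]))%180,1)) for d in np.roll(W,-1,0)-W])
```

```text
jig [ 395.4 -254.6   80. ] [(np.float64(0.0), np.float64(0.0))]
tin [465.1 -96.1  90. ] [(np.float64(48.5), np.float64(123.2)), (np.float64(44.8), np.float64(32.9)), (np.float64(47.4), np.float64(126.3)), (np.float64(47.4), np.float64(34.4))]
obl [ 517.2 -419.    12. ] [(np.float64(92.1), np.float64(128.6)), (np.float64(58.1), np.float64(39.8)), (np.float64(93.0), np.float64(128.3)), (np.float64(57.6), np.float64(38.9))]
```

Emit:
play_rows(
  deltas=[
    {"xyz": [0, 3.6, 0.2], "turn": 0, "fingers": 1},
    {"xyz": [0, 3.6, 0], "turn": 0, "fingers": 1},
    {"xyz": [0, 3.6, 0], "turn": 0, "fingers": 1},
    {"xyz": [0, 3.5, 0], "turn": 0, "fingers": 1},
    {"xyz": [0, 0, 0], "turn": 0, "fingers": 1},
  ],
)

```text
time_s: 1.95
position: [393.1, -256.2, 46.7]
tool_rot: [-0.091, 0.703, -0.7, 0.088]
contact_force: [0.9, 0.3, 0.2]
gripper_width: 87.0
```

Emit:
play_rows(
  deltas=[
    {"xyz": [0, 0, 0], "turn": 0, "fingers": 0},
    {"xyz": [0, 0, 0], "turn": 0, "fingers": 0},
    {"xyz": [0, 0, 0], "turn": 0, "fingers": 0},
    {"xyz": [0, 0, 0], "turn": 0, "fingers": 0},
    {"xyz": [0, 0, 0], "turn": 0, "fingers": 0},
  ],
)

```text
time_s: 2.58
position: [395.1, -256.0, 49.1]
tool_rot: [0.091, -0.701, 0.701, -0.091]
contact_force: [0.3, 1.2, 0.0]
gripper_width: 45.0
```

Emit:
play_rows(
  deltas=[
    {"xyz": [0, 0, 0], "turn": 0, "fingers": 0},
    {"xyz": [0, -1.5, 0], "turn": 0, "fingers": 0},
    {"xyz": [0, -4, 0], "turn": 0, "fingers": 0},
    {"xyz": [0, -4, 0], "turn": 0, "fingers": 0},
    {"xyz": [0, -4.5, 0], "turn": 0, "fingers": 0},
  ],
)

```text
time_s: 3.2
position: [394.5, -255.5, 189.5]
tool_rot: [-0.091, 0.702, -0.701, 0.09]
contact_force: [1.4, -0.0, -0.6]
gripper_width: 40.3
```

```bash
python3 plan.py 478 110 190 -75 8
```

```text
t 3.2 pos [ 394.5 -255.5  189.5] psi -75.3 tilt 0.1 F [ 1.4 -0.  -0.6] w 40.3 j6 0.5
[-2.17, -0.01, -4.15] -0.001
[-2.17, -0.01, -4.15] -0.001
[-2.18, -0.01, -4.15] -0.001
[-2.18, -0.01, -4.15] -0.001
[-2.18, -0.01, -4.15] -0.001
[-2.18, -0.01, -4.15] -0.001
[-2.19, -0.01, -4.15] -0.001
[-2.19, -0.01, -4.14] -0.001
```

Emit:
play_rows(
  deltas=[
    {"xyz": [-2.2, 0, -4.15], "turn": 0, "fingers": 0},
    {"xyz": [-2.2, 0, -4.15], "turn": 0, "fingers": 0},
    {"xyz": [-2.2, 0, -4.15], "turn": 0, "fingers": 0},
    {"xyz": [-2.2, 0, -4.15], "turn": 0, "fingers": 0},
    {"xyz": [-2.2, 0, -4.15], "turn": 0, "fingers": 0},
  ],
)

```text
time_s: 3.82
position: [448.6, -25.9, 188.6]
tool_rot: [-0.091, 0.701, -0.701, 0.09]
contact_force: [0.7, 0.1, -1.0]
gripper_width: 40.6
```

Emit:
play_rows(
  deltas=[
    {"xyz": [-2.2, 0, -4.15], "turn": 0, "fingers": 0},
    {"xyz": [-2.2, 0, -4.15], "turn": 0, "fingers": 0},
    {"xyz": [-2.1, 0, -4.1], "turn": 0, "fingers": 0},
    {"xyz": [0, 0, 0], "turn": 0, "fingers": 0},
    {"xyz": [0, 0, 0], "turn": 0, "fingers": 0},
  ],
)

```text
time_s: 4.45
position: [479.4, 108.9, 188.3]
tool_rot: [0.091, -0.701, 0.701, -0.09]
contact_force: [0.5, -0.7, -0.7]
gripper_width: 40.5
```

```bash
python3 plan.py 478 110 62 -75 4
python3 - <<'E'
from h import *
T=toolT(); c=arm.capture('wrist'); save('w2',c['img'])
print(w2pix(c,np.array([478,110.5,12]),T))
c=arm.capture('top'); print(w2pix(c,np.array([478,110.5,12])))
E
```

```text
t 4.45 pos [479.4 108.9 188.3] psi -75.2 tilt 0.08 F [ 0.5 -0.7 -0.7] w 40.5 j6 1.31
[0.03, 3.16, -0.04] -0.001
[0.03, 3.16, -0.04] -0.001
[0.03, 3.16, -0.04] -0.001
[0.03, 3.16, -0.04] -0.001
[282.41951417 184.30536549]
[205.21246166 246.38815707]
```

View pics/w2.png

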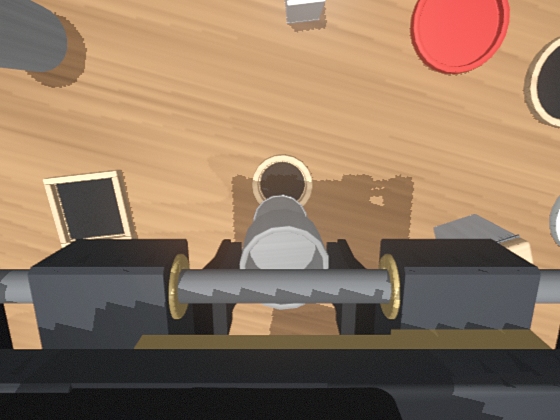

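The jigger is held upright and the stand centre is at (283,184), matching the prediction. I'll lower it now.

Emit:
play_rows(
  deltas=[
    {"xyz": [0, 3.5, 0], "turn": 0, "fingers": 0},
    {"xyz": [0, 3.5, 0], "turn": 0, "fingers": 0},
    {"xyz": [0, 3.5, 0], "turn": 0, "fingers": 0},
    {"xyz": [0, 2.2, 0], "turn": 0, "fingers": 0},
    {"xyz": [0, 0, 0], "turn": 0, "fingers": 0},
  ],
)

```text
time_s: 5.18
position: [478.7, 107.8, 60.5]
tool_rot: [-0.091, 0.702, -0.701, 0.088]
contact_force: [0.2, -0.1, -1.3]
gripper_width: 40.8
```

Emit:
play_rows(
  deltas=[
    {"xyz": [0, 0.3, 0], "turn": 0, "fingers": 0},
    {"xyz": [0, 0.2, 0], "turn": 0, "fingers": 0},
    {"xyz": [0, 0, 0], "turn": 0, "fingers": 0},
  ],
)

```text
time_s: 5.55
position: [480.5, 109.0, 57.4]
tool_rot: [0.09, -0.701, 0.701, -0.091]
contact_force: [1.3, 0.6, -1.8]
gripper_width: 40.6
```

```bash
python3 plan.py 478 110.5 51 -75 1
```

```text
t 5.55 pos [480.5 109.   57.4] psi -75.3 tilt 0.08 F [ 1.3  0.6 -1.8] w 40.6 j6 1.31
[0.21, 0.64, -0.21] -0.005
```

Emit:
play_rows(
  deltas=[
    {"xyz": [0.1, 0.2, -0.1], "turn": 0, "fingers": 0},
    {"xyz": [0, 0.2, 0], "turn": 0, "fingers": 0},
    {"xyz": [0, 0, 0], "turn": 0, "fingers": 0},
  ],
)

```text
time_s: 5.92
position: [479.0, 109.9, 52.9]
tool_rot: [-0.09, 0.701, -0.701, 0.091]
contact_force: [-0.2, 0.7, 2.1]
gripper_width: 39.9
```

Emit:
play_rows(
  deltas=[
    {"xyz": [0, 0.1, 0], "turn": 0, "fingers": 0},
    {"xyz": [0, 0, 0], "turn": 0, "fingers": 0},
  ],
)

```text
time_s: 6.18
position: [479.4, 110.1, 52.8]
tool_rot: [-0.09, 0.701, -0.701, 0.091]
contact_force: [-1.4, 0.9, 8.8]
gripper_width: 40.7
```

Emit:
play_rows(
  deltas=[
    {"xyz": [0, 0.1, 0], "turn": 0, "fingers": 0},
    {"xyz": [0, 0, 0], "turn": 0, "fingers": 0},
  ],
)

```text
time_s: 6.42
position: [479.7, 110.2, 52.7]
tool_rot: [-0.09, 0.701, -0.701, 0.091]
contact_force: [-2.4, 1.7, 17.2]
gripper_width: 40.4
```

Firm contact at floor height, since resting on the rim would read about 60. Releasing.

Emit:
play_rows(
  deltas=[
    {"xyz": [0, -0.15, 0], "turn": 0, "fingers": 0},
    {"xyz": [0, 0, 0], "turn": 0, "fingers": 0.8},
    {"xyz": [0, 0, 0], "turn": 0, "fingers": 1},
    {"xyz": [0, 0, 0], "turn": 0, "fingers": 1},
  ],
)

```text
time_s: 6.92
position: [478.7, 109.7, 51.9]
tool_rot: [0.091, -0.701, 0.701, -0.09]
contact_force: [-0.6, -0.1, 0.5]
gripper_width: 62.6
```

Emit:
play_rows(
  deltas=[
    {"xyz": [0, -1, 0], "turn": 0, "fingers": 1},
    {"xyz": [0, -4, 0], "turn": 0, "fingers": 1},
    {"xyz": [0, -5.5, 0], "turn": 0, "fingers": 1},
    {"xyz": [0, -5.5, 0], "turn": 0, "fingers": 1},
    {"xyz": [0, -5.5, 0], "turn": 0, "fingers": 1},
  ],
)

```text
time_s: 7.55
position: [478.4, 109.7, 269.7]
tool_rot: [0.09, -0.701, 0.701, -0.091]
contact_force: [1.3, 0.2, -1.2]
gripper_width: 86.7
```

```bash
python3 plan.py 552 370 270 -75 6
```

```text
t 7.55 pos [478.4 109.7 269.7] psi -75.3 tilt 0.04 F [ 1.3  0.2 -1.2] w 86.7 j6 1.31
[-2.29, -0.01, -3.88] -0.001
[-2.29, -0.01, -3.88] -0.001
[-2.29, -0.01, -3.88] -0.001
[-2.3, -0.01, -3.88] -0.001
[-2.3, -0.01, -3.88] -0.001
[-2.3, -0.01, -3.87] -0.001
```

Emit:
play_rows(
  deltas=[
    {"xyz": [-2.3, 0, -3.9], "turn": 0, "fingers": 1},
    {"xyz": [-2.3, 0, -3.9], "turn": 0, "fingers": 1},
    {"xyz": [-2.3, 0, -3.9], "turn": 0, "fingers": 1},
    {"xyz": [-2.3, 0, -3.9], "turn": 0, "fingers": 1},
    {"xyz": [-2.3, 0, -3.9], "turn": 0, "fingers": 1},
  ],
)

```text
time_s: 8.18
position: [540.6, 328.8, 267.8]
tool_rot: [0.09, -0.701, 0.701, -0.091]
contact_force: [0.7, -0.4, 0.4]
gripper_width: 87.2
```

Emit:
play_rows(
  deltas=[
    {"xyz": [-2.3, 0, -3.8], "turn": 0, "fingers": 1},
    {"xyz": [0, 0, 0], "turn": 0, "fingers": 1},
  ],
)

```text
time_s: 8.43
position: [553.1, 372.8, 267.1]
tool_rot: [-0.092, 0.701, -0.701, 0.092]
contact_force: [0.3, -0.5, -0.3]
gripper_width: 86.9
```

```bash
python3 plan.py 552 370 128 -75 4
python3 - <<'E'
from h import *
T=toolT(); c=arm.capture('wrist'); save('w3',c['img'])
print(w2pix(c,np.array([552.6,370.4,160]),T))
E
```

```text
t 8.43 pos [553.1 372.8 267.1] psi -75.1 tilt 0.06 F [ 0.3 -0.5 -0.3] w 86.9 j6 1.74
[0.05, 3.48, 0.06] -0.0
[0.05, 3.48, 0.06] -0.0
[0.05, 3.48, 0.06] -0.0
[0.05, 3.48, 0.06] -0.0
[287.27143631 200.87088156]
```

View pics/w3.png

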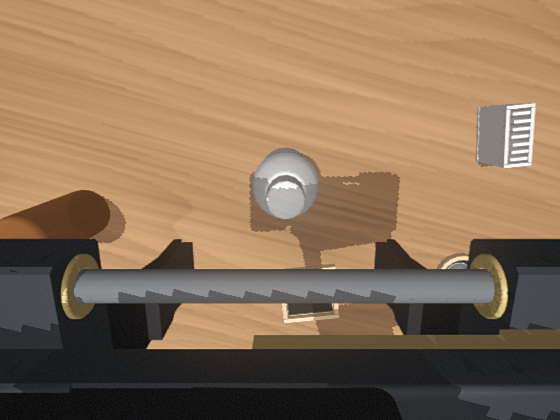

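The cap centre is at (286,200), as predicted. The caddy top corners are roughly (509,107),(535,103),(534,164),(507,168).

Emit:
play_rows(
  deltas=[
    {"xyz": [0.1, 3.5, 0.1], "turn": 0, "fingers": 1},
    {"xyz": [0.1, 3.5, 0.1], "turn": 0, "fingers": 1},
    {"xyz": [0, 3.5, 0], "turn": 0, "fingers": 1},
    {"xyz": [0, 3.4, 0], "turn": 0, "fingers": 1},
    {"xyz": [0, 0, 0], "turn": 0, "fingers": 1},
  ],
)

```text
time_s: 9.1
position: [549.1, 365.2, 125.8]
tool_rot: [0.093, -0.7, 0.702, -0.087]
contact_force: [-0.9, -0.6, -0.0]
gripper_width: 86.9
```

```bash
python3 plan.py 552 370 128 -75 1
```

```text
t 9.1 pos [549.1 365.2 125.8] psi -75.4 tilt 0.45 F [-0.9 -0.6 -0. ] w 86.9 j6 1.73
[-0.4, -0.22, -0.39] -0.006
```

Emit:
play_rows(
  deltas=[
    {"xyz": [0, 0, 0], "turn": 0, "fingers": 0},
    {"xyz": [0, 0, 0], "turn": 0, "fingers": 0},
    {"xyz": [0, 0, 0], "turn": 0, "fingers": 0},
    {"xyz": [0, 0, 0], "turn": 0, "fingers": 0},
    {"xyz": [0, 0, 0], "turn": 0, "fingers": 0},
  ],
)

```text
time_s: 9.72
position: [551.8, 367.8, 128.5]
tool_rot: [-0.09, 0.701, -0.701, 0.091]
contact_force: [0.0, -0.5, 0.5]
gripper_width: 45.3
```

Emit:
play_rows(
  deltas=[
    {"xyz": [0, 0, 0], "turn": 0, "fingers": 0},
    {"xyz": [0, 0, 0], "turn": 0, "fingers": 0},
  ],
)

```text
time_s: 9.98
position: [551.7, 368.0, 128.3]
tool_rot: [-0.09, 0.701, -0.701, 0.091]
contact_force: [-0.6, -0.4, 0.8]
gripper_width: 32.9
```

Emit:
play_rows(
  deltas=[
    {"xyz": [0, -1, 0], "turn": 0, "fingers": 0},
    {"xyz": [0, -3, 0], "turn": 0, "fingers": 0},
    {"xyz": [0, -4, 0], "turn": 0, "fingers": 0},
    {"xyz": [0, -2.5, 0], "turn": 0, "fingers": 0},
    {"xyz": [0, 0, 0], "turn": 0, "fingers": 0},
  ],
)

```text
time_s: 10.6
position: [553.0, 368.2, 235.8]
tool_rot: [-0.089, 0.702, -0.701, 0.092]
contact_force: [0.1, 0.5, -4.1]
gripper_width: 32.8
```

```bash
python3 plan.py 647 -133.5 235 -75 12|head -3
```

```text
t 10.6 pos [553.  368.2 235.8] psi -75.3 tilt 0.29 F [ 0.1  0.5 -4.1] w 32.8 j6 1.73
[0.3, 0.01, 4.24] -0.0
[0.31, 0.01, 4.24] -0.0
```

Emit:
play_rows(
  deltas=[
    {"xyz": [0.1, 0, 2], "turn": 0, "fingers": 0},
    {"xyz": [0.3, 0, 4.2], "turn": 0, "fingers": 0},
    {"xyz": [0.3, 0, 4.2], "turn": 0, "fingers": 0},
    {"xyz": [0.3, 0, 4.2], "turn": 0, "fingers": 0},
    {"xyz": [0.3, 0, 4.2], "turn": 0, "fingers": 0},
  ],
)

```text
time_s: 11.22
position: [585.5, 179.5, 230.9]
tool_rot: [0.092, -0.701, 0.702, -0.089]
contact_force: [-0.5, 0.2, -3.6]
gripper_width: 32.9
```

Emit:
play_rows(
  deltas=[
    {"xyz": [0.3, 0, 4.2], "turn": 0, "fingers": 0},
    {"xyz": [0.3, 0, 4.2], "turn": 0, "fingers": 0},
    {"xyz": [0.3, 0, 4.2], "turn": 0, "fingers": 0},
    {"xyz": [0.3, 0, 4.2], "turn": 0, "fingers": 0},
    {"xyz": [0.3, 0, 4.2], "turn": 0, "fingers": 0},
  ],
)

```text
time_s: 11.85
position: [623.8, -27.0, 230.9]
tool_rot: [-0.092, 0.702, -0.701, 0.088]
contact_force: [0.8, -0.0, -3.0]
gripper_width: 32.8
```

Emit:
play_rows(
  deltas=[
    {"xyz": [0.3, 0, 4.2], "turn": 0, "fingers": 0},
    {"xyz": [0.3, 0, 4.2], "turn": 0, "fingers": 0},
    {"xyz": [0.1, 0, 2], "turn": 0, "fingers": 0},
    {"xyz": [0, 0, 0], "turn": 0, "fingers": 0},
  ],
)

```text
time_s: 12.35
position: [644.3, -128.2, 231.6]
tool_rot: [-0.09, 0.702, -0.701, 0.089]
contact_force: [0.7, 0.2, -3.0]
gripper_width: 32.8
```

```bash
python3 plan.py 647 -133.5 142 -75 4
python3 - <<'E'
from h import *
T=toolT(); c=arm.capture('wrist'); save('w4',c['img'])
print(w2pix(c,np.array([647,-133.5,12]),T))
E
```

```text
t 12.35 pos [ 644.3 -128.2  231.6] psi -75.4 tilt 0.18 F [ 0.7  0.2 -3. ] w 32.8 j6 0.95
[-0.03, 2.24, 0.14] -0.002
[-0.03, 2.24, 0.15] -0.002
[-0.03, 2.24, 0.15] -0.002
[-0.03, 2.24, 0.15] -0.002
[289.82949926 174.82263549]
```

View pics/w4.png

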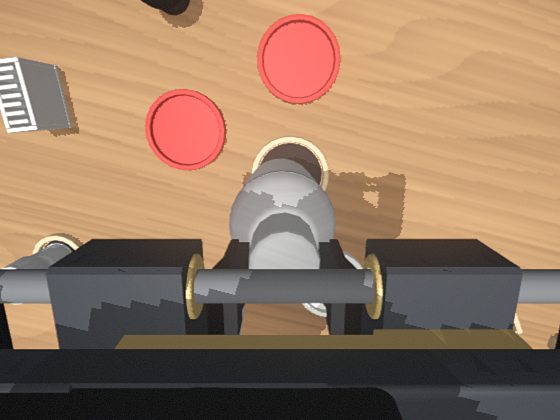

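The large stand spans x 251–328 with its upper edge at y 137, so its centre is about (289.5,175), as predicted. The jigger is standing on its own stand at the left edge. Lowering the shaker.

Emit:
play_rows(
  deltas=[
    {"xyz": [0, 2.2, 0.3], "turn": 0, "fingers": 0},
    {"xyz": [0, 3, 0.2], "turn": 0, "fingers": 0},
    {"xyz": [0, 3, 0], "turn": 0, "fingers": 0},
    {"xyz": [0, 0.8, 0], "turn": 0, "fingers": 0},
    {"xyz": [0, 0, 0], "turn": 0, "fingers": 0},
  ],
)

```text
time_s: 13.02
position: [646.4, -130.2, 143.1]
tool_rot: [-0.091, 0.702, -0.701, 0.091]
contact_force: [0.7, 0.2, -2.9]
gripper_width: 33.0
```

```bash
python3 plan.py 647 -133.5 132 -75 1
```

```text
t 13.03 pos [ 646.4 -130.2  143.1] psi -75.2 tilt 0.07 F [ 0.7  0.2 -2.9] w 33.0 j6 0.94
[0.03, 1.11, 0.33] -0.004
```

Emit:
play_rows(
  deltas=[
    {"xyz": [0, 0.4, 0.3], "turn": 0, "fingers": 0},
    {"xyz": [0, 0.4, 0], "turn": 0, "fingers": 0},
    {"xyz": [0, 0, 0], "turn": 0, "fingers": 0},
  ],
)

```text
time_s: 13.4
position: [647.3, -134.5, 135.4]
tool_rot: [-0.09, 0.701, -0.701, 0.09]
contact_force: [0.1, -0.6, -3.1]
gripper_width: 33.1
```

Emit:
play_rows(
  deltas=[
    {"xyz": [0, 0.2, 0], "turn": 0, "fingers": 0},
    {"xyz": [0, 0, 0], "turn": 0, "fingers": 0},
  ],
)

```text
time_s: 13.65
position: [647.3, -134.4, 133.2]
tool_rot: [-0.091, 0.701, -0.701, 0.09]
contact_force: [0.1, 0.1, -2.5]
gripper_width: 32.7
```

Emit:
play_rows(
  deltas=[
    {"xyz": [0, 0.1, 0], "turn": 0, "fingers": 0},
    {"xyz": [0, 0, 0], "turn": 0, "fingers": 0},
  ],
)

```text
time_s: 13.9
position: [647.5, -134.4, 132.3]
tool_rot: [0.09, -0.701, 0.701, -0.091]
contact_force: [0.8, -0.6, -2.4]
gripper_width: 32.8
```

Emit:
play_rows(
  deltas=[
    {"xyz": [0, 0.1, 0], "turn": 0, "fingers": 0},
    {"xyz": [0, 0, 0], "turn": 0, "fingers": 0},
  ],
)

```text
time_s: 14.15
position: [648.1, -134.4, 132.3]
tool_rot: [0.09, -0.701, 0.701, -0.091]
contact_force: [-0.6, 1.6, 1.9]
gripper_width: 33.0
```

Emit:
play_rows(
  deltas=[
    {"xyz": [0, 0.1, 0], "turn": 0, "fingers": 0},
    {"xyz": [0, 0, 0], "turn": 0, "fingers": 0},
  ],
)

```text
time_s: 14.4
position: [648.5, -134.4, 132.2]
tool_rot: [0.09, -0.701, 0.702, -0.092]
contact_force: [-0.9, 1.5, 7.5]
gripper_width: 32.9
```

Emit:
play_rows(
  deltas=[
    {"xyz": [0, 0, 0], "turn": 0, "fingers": 1},
    {"xyz": [0, 0, 0], "turn": 0, "fingers": 1},
    {"xyz": [0, 0, 0], "turn": 0, "fingers": 1},
    {"xyz": [0, -1, 0], "turn": 0, "fingers": 1},
    {"xyz": [0, -4, 0], "turn": 0, "fingers": 1},
  ],
)

```text
time_s: 15.02
position: [645.4, -133.9, 178.3]
tool_rot: [-0.093, 0.702, -0.7, 0.088]
contact_force: [0.7, 0.3, -0.5]
gripper_width: 74.8
```

```bash
python3 plan.py 465.7 -94 210 -54 5
```

```text
t 15.03 pos [ 645.4 -133.9  178.3] psi -75.3 tilt 0.38 F [ 0.7  0.3 -0.5] w 74.8 j6 0.94
[3.27, -0.63, -1.68] -0.074
[3.14, -0.63, -1.92] -0.074
[2.99, -0.63, -2.15] -0.074
[2.82, -0.63, -2.37] -0.074
[2.64, -0.63, -2.57] -0.074
```

Emit:
play_rows(
  deltas=[
    {"xyz": [0, -3, 0], "turn": 0, "fingers": 1},
    {"xyz": [3.25, 0, -1.7], "turn": -0.074, "fingers": 1},
    {"xyz": [3.15, 0, -1.9], "turn": -0.074, "fingers": 1},
    {"xyz": [3, 0, -2.15], "turn": -0.074, "fingers": 1},
    {"xyz": [2.8, 0, -2.4], "turn": -0.074, "fingers": 1},
  ],
)

```text
time_s: 15.65
position: [502.9, -102.1, 210.9]
tool_rot: [0.194, -0.68, 0.68, -0.194]
contact_force: [0.0, -0.9, -0.4]
gripper_width: 86.8
```

Emit:
play_rows(
  deltas=[
    {"xyz": [2.65, 0, -2.55], "turn": -0.074, "fingers": 1},
    {"xyz": [0, 0, 0], "turn": 0, "fingers": 1},
    {"xyz": [0, 0, 0], "turn": 0, "fingers": 1},
  ],
)

```text
time_s: 16.02
position: [469.1, -95.0, 211.1]
tool_rot: [0.217, -0.672, 0.673, -0.219]
contact_force: [0.6, 0.8, -0.5]
gripper_width: 87.1
```

Run:
```python
from h import *
import pickle
T=toolT(); c=arm.capture('wrist'); save('w5',c['img'])
print(w2pix(c,np.array([465.5,-94,90]),T)); pickle.dump((c,T),open('c5.pkl','wb'))
```

```text
[280.48482611 198.75163562]
```

View pics/w5.png

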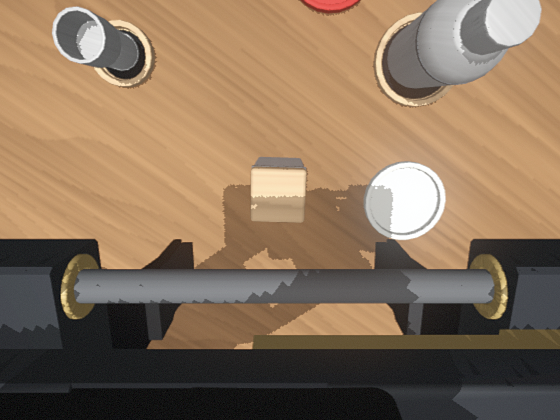

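The jigger and shaker both stand on their own stands. The tin lid spans (251,168)–(305,222) and is aligned with the jaws.

```bash
python3 - <<'E'
from h import *
import pickle
c,T=pickle.load(open('c5.pkl','rb'))
print(pix2w(c,278.2,195,90,T))
E
python3 plan.py 465.7 -94 48 -54 3
```

```text
[467.04288367 -90.44933837  90.        ]
t 16.07 pos [469.4 -95.1 210.9] psi -54.1 tilt 0.16 F [-0.3 -0.1  0.2] w 87.1 j6 0.51
[0.08, 5.43, -0.1] -0.001
[0.08, 5.43, -0.1] -0.001
[0.08, 5.43, -0.1] -0.001
```

Emit:
play_rows(
  deltas=[
    {"xyz": [0, 4, -0.5], "turn": 0, "fingers": 1},
    {"xyz": [0, 4, 0], "turn": 0, "fingers": 1},
    {"xyz": [0, 4, 0], "turn": 0, "fingers": 1},
    {"xyz": [0, 4.3, 0], "turn": 0, "fingers": 1},
    {"xyz": [0, 0, 0], "turn": 0, "fingers": 1},
  ],
)

```text
time_s: 16.7
position: [463.9, -89.9, 44.6]
tool_rot: [-0.22, 0.674, -0.671, 0.216]
contact_force: [-0.6, 0.0, 0.8]
gripper_width: 87.2
```

Emit:
play_rows(
  deltas=[
    {"xyz": [0, 0, 0], "turn": 0, "fingers": 0},
    {"xyz": [0, 0, 0], "turn": 0, "fingers": 0},
    {"xyz": [0, 0, 0], "turn": 0, "fingers": 0},
    {"xyz": [0, 0, 0], "turn": 0, "fingers": 0},
    {"xyz": [0, 0, 0], "turn": 0, "fingers": 0},
  ],
)

```text
time_s: 17.32
position: [465.3, -90.6, 47.8]
tool_rot: [0.218, -0.672, 0.673, -0.218]
contact_force: [-0.9, -0.8, 5.3]
gripper_width: 48.0
```

Emit:
play_rows(
  deltas=[
    {"xyz": [0, 0, 0], "turn": 0, "fingers": 0},
    {"xyz": [0, 0, 0], "turn": 0, "fingers": 0},
  ],
)

```text
time_s: 17.58
position: [465.4, -90.6, 47.8]
tool_rot: [0.218, -0.672, 0.673, -0.218]
contact_force: [-0.2, -1.0, 5.6]
gripper_width: 47.9
```

Emit:
play_rows(
  deltas=[
    {"xyz": [0, -1, 0], "turn": 0, "fingers": 0},
    {"xyz": [0, -4, 0], "turn": 0, "fingers": 0},
    {"xyz": [0, -5, 0], "turn": 0, "fingers": 0},
    {"xyz": [0, -4, 0], "turn": 0, "fingers": 0},
    {"xyz": [0, 0, 0], "turn": 0, "fingers": 0},
  ],
)

```text
time_s: 18.2
position: [466.7, -91.0, 190.2]
tool_rot: [0.216, -0.671, 0.674, -0.22]
contact_force: [-0.1, -0.0, -2.8]
gripper_width: 47.8
```

```bash
python3 plan.py 400 296.5 187 -68.7 10
```

```text
t 18.2 pos [466.7 -91.  190.2] psi -54.1 tilt 0.41 F [-0.1 -0.  -2.8] w 47.8 j6 0.52
[-1.73, 0.03, -3.53] 0.026
[-1.64, 0.03, -3.57] 0.026
[-1.55, 0.03, -3.61] 0.026
[-1.46, 0.03, -3.65] 0.026
[-1.36, 0.03, -3.69] 0.026
[-1.27, 0.03, -3.72] 0.026
[-1.17, 0.03, -3.75] 0.026
[-1.08, 0.03, -3.78] 0.026
[-0.98, 0.03, -3.81] 0.026
[-0.88, 0.03, -3.83] 0.026
```

Emit:
play_rows(
  deltas=[
    {"xyz": [-1.73, 0, -3.53], "turn": 0.026, "fingers": 0},
    {"xyz": [-1.64, 0, -3.57], "turn": 0.026, "fingers": 0},
    {"xyz": [-1.55, 0, -3.61], "turn": 0.026, "fingers": 0},
    {"xyz": [-1.46, 0, -3.65], "turn": 0.026, "fingers": 0},
    {"xyz": [-1.36, 0, -3.69], "turn": 0.026, "fingers": 0},
  ],
)

```text
time_s: 18.82
position: [429.6, 104.6, 185.7]
tool_rot: [-0.175, 0.686, -0.685, 0.172]
contact_force: [0.9, 0.7, -1.3]
gripper_width: 47.7
```

Emit:
play_rows(
  deltas=[
    {"xyz": [-1.27, 0, -3.72], "turn": 0.026, "fingers": 0},
    {"xyz": [-1.17, 0, -3.75], "turn": 0.026, "fingers": 0},
    {"xyz": [-1.08, 0, -3.78], "turn": 0.026, "fingers": 0},
    {"xyz": [-0.98, 0, -3.81], "turn": 0.026, "fingers": 0},
    {"xyz": [-0.88, 0, -3.83], "turn": 0.026, "fingers": 0},
  ],
)

```text
time_s: 19.45
position: [397.0, 297.7, 185.4]
tool_rot: [0.13, -0.695, 0.696, -0.127]
contact_force: [0.1, -0.4, -2.6]
gripper_width: 48.1
```

Emit:
play_rows(
  deltas=[
    {"xyz": [0, 0, 0], "turn": 0, "fingers": 0},
    {"xyz": [0, 0, 0], "turn": 0, "fingers": 0},
  ],
)

```text
time_s: 19.7
position: [397.6, 296.4, 185.9]
tool_rot: [0.13, -0.695, 0.696, -0.128]
contact_force: [0.4, -0.4, -2.2]
gripper_width: 48.0
```

```bash
python3 plan.py 400 296.5 65 -68.7 3;  python3 - <<'E'
from h import *
import pickle
T=toolT(); c=arm.capture('wrist'); save('w6',c['img'])
print(w2pix(c,np.array([400,296.5,12]),T)); pickle.dump((c,T),open('c6.pkl','wb'))
E
```

```text
t 19.7 pos [397.6 296.4 185.9] psi -68.9 tilt 0.21 F [ 0.4 -0.4 -2.2] w 48.0 j6 1.62
[-0.08, 4.03, 0.02] -0.001
[-0.08, 4.03, 0.02] -0.001
[-0.08, 4.03, 0.02] -0.001
[284.93164975 181.33621964]
```

View pics/w6.png

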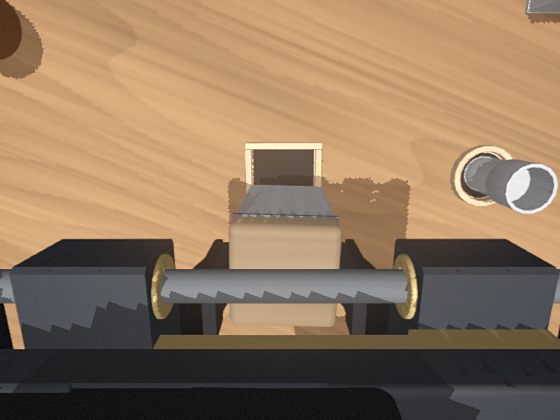

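The square stand spans x 245–323 with its upper edge at y 143, giving a centre of (284,182), as predicted and aligned. Lowering.

Emit:
play_rows(
  deltas=[
    {"xyz": [-0.25, 3, 0], "turn": 0, "fingers": 0},
    {"xyz": [0, 4, 0], "turn": 0, "fingers": 0},
    {"xyz": [0, 4, 0], "turn": 0, "fingers": 0},
    {"xyz": [0, 1.6, 0], "turn": 0, "fingers": 0},
    {"xyz": [0, 0, 0], "turn": 0, "fingers": 0},
  ],
)

```text
time_s: 20.38
position: [400.4, 296.4, 59.9]
tool_rot: [0.13, -0.695, 0.696, -0.127]
contact_force: [-0.4, -0.2, -1.7]
gripper_width: 47.5
```

Emit:
play_rows(
  deltas=[
    {"xyz": [0, 0.2, 0], "turn": 0, "fingers": 0},
    {"xyz": [0, 0, 0], "turn": 0, "fingers": 0},
  ],
)

```text
time_s: 20.62
position: [402.0, 298.1, 60.1]
tool_rot: [-0.128, 0.695, -0.695, 0.129]
contact_force: [-0.3, -0.2, -1.5]
gripper_width: 47.5
```

```bash
python3 plan.py 400 296.5 52 -68.7 1
```

```text
t 20.62 pos [402.  298.1  60.1] psi -69.0 tilt 0.1 F [-0.3 -0.2 -1.5] w 47.5 j6 1.62
[0.24, 0.81, 0.07] -0.005
```

Emit:
play_rows(
  deltas=[
    {"xyz": [0.15, 0.4, 0], "turn": 0, "fingers": 0},
    {"xyz": [0, 0.2, 0], "turn": 0, "fingers": 0},
    {"xyz": [0, 0, 0], "turn": 0, "fingers": 0},
  ],
)

```text
time_s: 21.0
position: [399.7, 297.5, 53.2]
tool_rot: [0.129, -0.695, 0.695, -0.129]
contact_force: [0.9, -0.4, -2.4]
gripper_width: 47.9
```

Emit:
play_rows(
  deltas=[
    {"xyz": [0, 0.2, 0], "turn": 0, "fingers": 0},
    {"xyz": [0, 0, 0], "turn": 0, "fingers": 0},
  ],
)

```text
time_s: 21.25
position: [400.2, 297.7, 51.8]
tool_rot: [-0.129, 0.695, -0.695, 0.129]
contact_force: [-1.2, -0.6, 4.5]
gripper_width: 47.8
```

Emit:
play_rows(
  deltas=[
    {"xyz": [0, 0.1, 0], "turn": 0, "fingers": 0},
    {"xyz": [0, 0, 0], "turn": 0, "fingers": 0},
  ],
)

```text
time_s: 21.5
position: [400.2, 297.7, 51.7]
tool_rot: [-0.129, 0.695, -0.695, 0.129]
contact_force: [-2.2, -1.7, 12.5]
gripper_width: 48.2
```

Contact at 51.8, the expected floor height. Releasing, then on to the caddy.

Emit:
play_rows(
  deltas=[
    {"xyz": [0, -0.1, 0], "turn": 0, "fingers": 1},
    {"xyz": [0, 0, 0], "turn": 0, "fingers": 1},
    {"xyz": [0, 0, 0], "turn": 0, "fingers": 1},
    {"xyz": [0, -1, 0], "turn": 0, "fingers": 1},
    {"xyz": [0, -4, 0], "turn": 0, "fingers": 1},
  ],
)

```text
time_s: 22.12
position: [398.3, 296.7, 100.4]
tool_rot: [0.131, -0.695, 0.696, -0.127]
contact_force: [0.5, -0.1, -0.4]
gripper_width: 84.9
```

Emit:
play_rows(
  deltas=[
    {"xyz": [0, -5, 0], "turn": 0, "fingers": 1},
    {"xyz": [0, -4, 0], "turn": 0, "fingers": 1},
    {"xyz": [0, 0, 0], "turn": 0, "fingers": 1},
  ],
)

```text
time_s: 22.5
position: [402.2, 298.7, 194.9]
tool_rot: [-0.126, 0.696, -0.694, 0.132]
contact_force: [-0.4, 0.0, 0.3]
gripper_width: 86.7
```

```bash
python3 plan.py 661 141 180 -68.5 8
```

```text
t 22.5 pos [402.2 298.7 194.9] psi -69.0 tilt 0.5 F [-0.4  0.   0.3] w 86.7 j6 1.62
[-2.31, 0.19, 3.0] -0.001
[-2.31, 0.19, 3.0] -0.001
[-2.31, 0.19, 3.01] -0.001
[-2.3, 0.19, 3.01] -0.001
[-2.3, 0.19, 3.01] -0.001
[-2.3, 0.19, 3.01] -0.001
[-2.29, 0.19, 3.01] -0.001
[-2.29, 0.19, 3.02] -0.001
```

Emit:
play_rows(
  deltas=[
    {"xyz": [-2.3, 0, 3], "turn": 0, "fingers": 1},
    {"xyz": [-2.3, 0, 3], "turn": 0, "fingers": 1},
    {"xyz": [-2.3, 0, 3], "turn": 0, "fingers": 1},
    {"xyz": [-2.3, 0, 3], "turn": 0, "fingers": 1},
    {"xyz": [-2.3, 0, 3], "turn": 0, "fingers": 1},
  ],
)

```text
time_s: 23.12
position: [560.9, 197.8, 189.8]
tool_rot: [-0.13, 0.695, -0.695, 0.128]
contact_force: [0.2, 0.0, 0.3]
gripper_width: 86.7
```

Emit:
play_rows(
  deltas=[
    {"xyz": [-2.3, 0.3, 3], "turn": 0, "fingers": 1},
    {"xyz": [-2.3, 0.3, 3], "turn": 0, "fingers": 1},
    {"xyz": [-2.3, 0.3, 3], "turn": 0, "fingers": 1},
    {"xyz": [0, 0, 0], "turn": 0, "fingers": 1},
    {"xyz": [0, 0, 0], "turn": 0, "fingers": 1},
  ],
)

```text
time_s: 23.75
position: [656.2, 139.6, 180.8]
tool_rot: [-0.13, 0.696, -0.695, 0.128]
contact_force: [-0.0, 0.2, 0.2]
gripper_width: 86.9
```

```bash
python3 plan.py 661 141 29 -68.5 3;  python3 - <<'E'
from h import *
import pickle
T=toolT(); c=arm.capture('wrist'); save('w7',c['img'])
print(w2pix(c,np.array([661,141,60]),T)); pickle.dump((c,T),open('c7.pkl','wb'))
E
```

```text
t 23.75 pos [656.2 139.6 180.8] psi -69.0 tilt 0.21 F [-0.   0.2  0.2] w 86.9 j6 1.25
[-0.17, 5.06, 0.01] -0.003
[-0.17, 5.06, 0.01] -0.003
[-0.17, 5.06, 0.01] -0.003
[285.11385458 189.73194873]
```

View pics/w7.png

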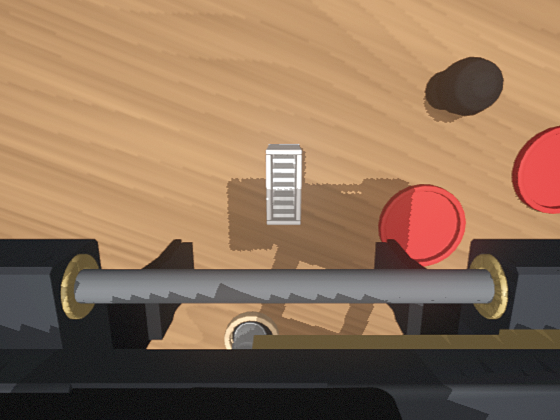

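The caddy top spans (266,145)–(301,224), centre (283.7,184.7), aligned with the jaws. That is about 4 mm further along tool −x than the first estimate.

Emit:
play_rows(
  deltas=[
    {"xyz": [-0.9, 3, -0.1], "turn": 0, "fingers": 1},
    {"xyz": [0, 4, 0], "turn": 0, "fingers": 1},
    {"xyz": [0, 4, 0], "turn": 0, "fingers": 1},
    {"xyz": [0, 4.1, 0], "turn": 0, "fingers": 1},
    {"xyz": [0, 0, 0], "turn": 0, "fingers": 1},
  ],
)

```text
time_s: 24.42
position: [661.2, 144.4, 27.8]
tool_rot: [-0.133, 0.696, -0.695, 0.126]
contact_force: [0.9, -0.5, 0.2]
gripper_width: 87.2
```

Emit:
play_rows(
  deltas=[
    {"xyz": [0, 0, 0], "turn": 0, "fingers": 0},
    {"xyz": [0, 0, 0], "turn": 0, "fingers": 0},
    {"xyz": [0, 0, 0], "turn": 0, "fingers": 0},
    {"xyz": [0, 0, 0], "turn": 0, "fingers": 0},
    {"xyz": [0, 0, 0], "turn": 0, "fingers": 0},
  ],
)

```text
time_s: 25.05
position: [665.9, 143.6, 31.6]
tool_rot: [0.129, -0.695, 0.695, -0.129]
contact_force: [-0.6, 0.5, 0.0]
gripper_width: 44.6
```

Emit:
play_rows(
  deltas=[
    {"xyz": [0, 0, 0], "turn": 0, "fingers": 0},
    {"xyz": [0, 0, 0], "turn": 0, "fingers": 0},
    {"xyz": [0, 0, 0], "turn": 0, "fingers": 0},
  ],
)

```text
time_s: 25.42
position: [665.7, 143.6, 31.2]
tool_rot: [-0.129, 0.695, -0.695, 0.129]
contact_force: [-0.4, -0.4, 0.5]
gripper_width: 29.3
```

Emit:
play_rows(
  deltas=[
    {"xyz": [0, -1.5, 0], "turn": 0, "fingers": 0},
    {"xyz": [0, -5, 0], "turn": 0, "fingers": 0},
    {"xyz": [0, -5.5, 0], "turn": 0, "fingers": 0},
    {"xyz": [0, -5.5, 0], "turn": 0, "fingers": 0},
    {"xyz": [0, -3.5, 0], "turn": 0, "fingers": 0},
  ],
)

```text
time_s: 26.05
position: [666.8, 143.7, 245.8]
tool_rot: [0.127, -0.695, 0.695, -0.131]
contact_force: [1.0, 0.8, -0.8]
gripper_width: 29.3
```

```bash
python3 plan.py 518.5 -418.5 240 -140.3 15
```

```text
t 26.05 pos [666.8 143.7 245.8] psi -69.0 tilt 0.31 F [ 1.   0.8 -0.8] w 29.3 j6 1.25
[2.27, 0.04, 3.14] 0.083
[2.0, 0.04, 3.32] 0.083
[1.72, 0.04, 3.48] 0.083
[1.42, 0.04, 3.61] 0.083
[1.12, 0.04, 3.71] 0.083
[0.81, 0.04, 3.79] 0.083
[0.49, 0.04, 3.85] 0.083
[0.17, 0.04, 3.87] 0.083
[-0.15, 0.04, 3.87] 0.083
[-0.47, 0.04, 3.85] 0.083
[-0.79, 0.04, 3.8] 0.083
[-1.1, 0.04, 3.72] 0.083
[-1.41, 0.04, 3.61] 0.083
[-1.7, 0.04, 3.48] 0.083
[-1.98, 0.04, 3.33] 0.083
```

Emit:
play_rows(
  deltas=[
    {"xyz": [2.27, 0, 3.14], "turn": 0.083, "fingers": 0},
    {"xyz": [2, 0, 3.32], "turn": 0.083, "fingers": 0},
    {"xyz": [1.72, 0, 3.48], "turn": 0.083, "fingers": 0},
    {"xyz": [1.42, 0, 3.61], "turn": 0.083, "fingers": 0},
    {"xyz": [1.12, 0, 3.71], "turn": 0.083, "fingers": 0},
  ],
)

```text
time_s: 26.68
position: [615.7, -44.9, 242.1]
tool_rot: [-0.018, -0.707, 0.707, 0.018]
contact_force: [0.5, -0.5, -1.2]
gripper_width: 29.5
```

Emit:
play_rows(
  deltas=[
    {"xyz": [0.81, 0, 3.79], "turn": 0.083, "fingers": 0},
    {"xyz": [0.49, 0, 3.85], "turn": 0.083, "fingers": 0},
    {"xyz": [0.17, 0, 3.87], "turn": 0.083, "fingers": 0},
    {"xyz": [-0.15, 0, 3.87], "turn": 0.083, "fingers": 0},
    {"xyz": [-0.47, 0, 3.85], "turn": 0.083, "fingers": 0},
  ],
)

```text
time_s: 27.3
position: [566.2, -232.3, 242.1]
tool_rot: [-0.164, -0.688, 0.688, 0.163]
contact_force: [1.2, -0.0, -1.2]
gripper_width: 29.7
```

Emit:
play_rows(
  deltas=[
    {"xyz": [-0.79, 0, 3.8], "turn": 0.083, "fingers": 0},
    {"xyz": [-1.1, 0, 3.72], "turn": 0.083, "fingers": 0},
    {"xyz": [-1.41, 0, 3.61], "turn": 0.083, "fingers": 0},
    {"xyz": [-1.7, 0, 3.48], "turn": 0.083, "fingers": 0},
    {"xyz": [-1.98, 0, 3.33], "turn": 0.083, "fingers": 0},
  ],
)

```text
time_s: 27.92
position: [516.7, -419.6, 242.1]
tool_rot: [-0.302, -0.64, 0.64, 0.301]
contact_force: [0.4, 0.5, -1.6]
gripper_width: 29.2
```

Emit:
play_rows(
  deltas=[
    {"xyz": [0, 3, 0], "turn": 0, "fingers": 0},
    {"xyz": [0, 3, 0], "turn": 0, "fingers": 0},
    {"xyz": [0, 0, 0], "turn": 0, "fingers": 0},
    {"xyz": [0, 0, 0], "turn": 0, "fingers": 0},
  ],
)

```text
time_s: 28.42
position: [517.9, -419.1, 182.8]
tool_rot: [-0.301, -0.64, 0.64, 0.3]
contact_force: [0.7, -0.6, -0.8]
gripper_width: 29.5
```

```bash
python3 plan.py 518.5 -418.5 45 -140.3 3;  python3 - <<'E'
from h import *
import pickle
T=toolT(); c=arm.capture('wrist'); save('w8',c['img'])
print(w2pix(c,np.array([518.5,-418.5,12]),T)); pickle.dump((c,T),open('c8.pkl','wb'))
E
```

```text
t 28.43 pos [ 517.9 -419.1  182.8] psi -140.3 tilt 0.13 F [ 0.7 -0.6 -0.8] w 29.5 j6 1.6
[0.0, 4.59, -0.03] -0.0
[0.0, 4.59, -0.03] -0.0
[0.0, 4.59, -0.03] -0.0
[283.4971997  184.34112202]
```

View pics/w8.png

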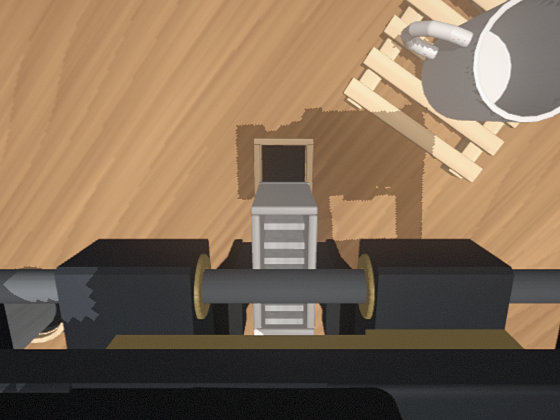

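The oblong stand spans x 254–313 with its upper edge at y 139, giving a centre of about (283.5,186), aligned. The mug is clear. Lowering.

Emit:
play_rows(
  deltas=[
    {"xyz": [0.1, 3.5, 0], "turn": 0, "fingers": 0},
    {"xyz": [0, 4, 0], "turn": 0, "fingers": 0},
    {"xyz": [0, 4, 0], "turn": 0, "fingers": 0},
    {"xyz": [0, 2.2, 0], "turn": 0, "fingers": 0},
    {"xyz": [0, 0, 0], "turn": 0, "fingers": 0},
  ],
)

```text
time_s: 29.1
position: [516.5, -417.4, 43.8]
tool_rot: [0.3, 0.64, -0.64, -0.301]
contact_force: [0.9, 0.5, -0.8]
gripper_width: 29.4
```

Emit:
play_rows(
  deltas=[
    {"xyz": [0, 0.2, 0], "turn": 0, "fingers": 0},
    {"xyz": [0, 0, 0], "turn": 0, "fingers": 0},
  ],
)

```text
time_s: 29.35
position: [517.6, -418.8, 44.1]
tool_rot: [-0.302, -0.64, 0.641, 0.299]
contact_force: [0.2, 0.0, -0.5]
gripper_width: 29.3
```

```bash
python3 plan.py 518 -419 35.5 -140.3 1
```

```text
t 29.35 pos [ 517.6 -418.8   44.1] psi -140.3 tilt 0.19 F [ 0.2  0.  -0.5] w 29.3 j6 1.6
[-0.04, 0.86, -0.02] -0.0
```

Emit:
play_rows(
  deltas=[
    {"xyz": [0, 0.4, 0], "turn": 0, "fingers": 0},
    {"xyz": [0, 0.2, 0], "turn": 0, "fingers": 0},
    {"xyz": [0, 0, 0], "turn": 0, "fingers": 0},
  ],
)

```text
time_s: 29.72
position: [516.4, -417.7, 36.0]
tool_rot: [0.3, 0.64, -0.64, -0.301]
contact_force: [0.4, 1.0, -1.4]
gripper_width: 29.7
```

Emit:
play_rows(
  deltas=[
    {"xyz": [0, 0.2, 0], "turn": 0, "fingers": 0},
    {"xyz": [0, 0, 0], "turn": 0, "fingers": 0},
  ],
)

```text
time_s: 29.98
position: [516.9, -418.0, 35.1]
tool_rot: [-0.301, -0.64, 0.64, 0.3]
contact_force: [-1.6, 1.3, 3.7]
gripper_width: 29.2
```

Emit:
play_rows(
  deltas=[
    {"xyz": [0, 0.1, 0], "turn": 0, "fingers": 0},
    {"xyz": [0, 0, 0], "turn": 0, "fingers": 0},
  ],
)

```text
time_s: 30.22
position: [516.9, -418.0, 35.1]
tool_rot: [-0.301, -0.64, 0.64, 0.3]
contact_force: [-1.5, 2.3, 9.4]
gripper_width: 29.4
```

Contact at 35.1, the floor height. Releasing and backing off.

Emit:
play_rows(
  deltas=[
    {"xyz": [0, -0.1, 0], "turn": 0, "fingers": 1},
    {"xyz": [0, 0, 0], "turn": 0, "fingers": 1},
    {"xyz": [0, 0, 0], "turn": 0, "fingers": 1},
    {"xyz": [0, -1, 0], "turn": 0, "fingers": 1},
    {"xyz": [0, -4, 0], "turn": 0, "fingers": 1},
  ],
)

```text
time_s: 30.85
position: [515.1, -416.3, 82.4]
tool_rot: [0.299, 0.641, -0.639, -0.303]
contact_force: [-0.1, -0.4, 0.1]
gripper_width: 71.7
```

Emit:
play_rows(
  deltas=[
    {"xyz": [0, -5, 0], "turn": 0, "fingers": 1},
    {"xyz": [0, -5, 0], "turn": 0, "fingers": 1},
    {"xyz": [0, -5, 0], "turn": 0, "fingers": 1},
    {"xyz": [0, -2, 0], "turn": 0, "fingers": 1},
    {"xyz": [0, 0, 0], "turn": 0, "fingers": 1},
  ],
)

```text
time_s: 31.48
position: [517.5, -418.8, 257.2]
tool_rot: [-0.302, -0.639, 0.641, 0.299]
contact_force: [0.2, 0.3, -1.0]
gripper_width: 86.8
```

```bash
python3 plan.py 300 -420 250 -140.3 5;  python3 - <<'E'
from h import *
T=toolT(); a=arm.capture('wrist')['img']; b=arm.capture('side')['img']
save('w9',b); b2=cv2.resize(b[90:390,150:450],(600,600),interpolation=cv2.INTER_CUBIC)
save('w9',b2); save('w9w',a)
E
```

```text
t 31.48 pos [ 517.5 -418.8  257.2] psi -140.3 tilt 0.33 F [ 0.2  0.3 -1. ] w 86.8 j6 1.6
[2.76, 0.14, 3.36] -0.0
[2.76, 0.14, 3.36] -0.0
[2.76, 0.14, 3.36] -0.0
[2.76, 0.14, 3.36] -0.0
[2.76, 0.14, 3.36] -0.0
```

View pics/w9w.png

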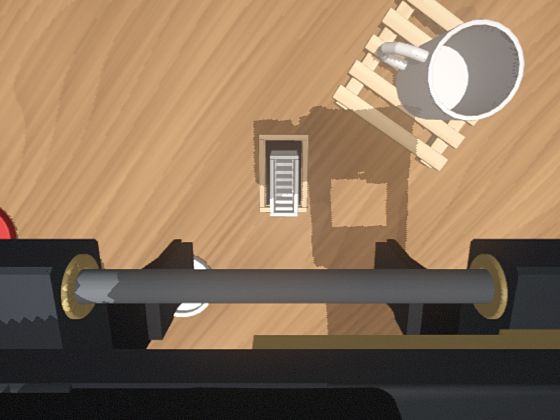

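View pics/w9.png

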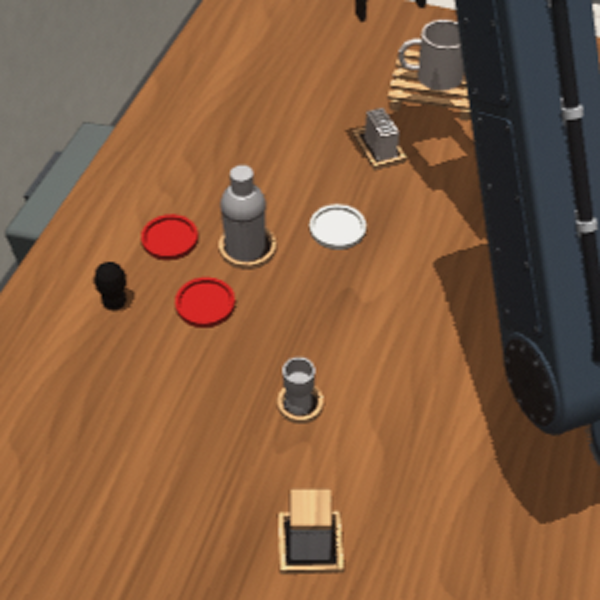

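In the wrist view the caddy top (y 150–216) sits lower than I would expect over the stand (y 135–212). The caddy may be off-centre or on the rim. I'll bring the camera directly above it and enlarge.

Emit:
play_rows(
  deltas=[
    {"xyz": [-2, 0, 0], "turn": 0, "fingers": 1},
    {"xyz": [-1.5, 0, 0], "turn": 0, "fingers": 1},
    {"xyz": [0, 0, 0], "turn": 0, "fingers": 1},
    {"xyz": [0, 0, 0], "turn": 0, "fingers": 1},
  ],
)

```text
time_s: 32.08
position: [538.2, -443.8, 252.7]
tool_rot: [0.299, 0.641, -0.64, -0.302]
contact_force: [0.6, -0.9, -0.8]
gripper_width: 86.9
```

Run:
```python
from h import *
import pickle
T=toolT(); a=arm.capture('wrist'); b=arm.capture('side'); pickle.dump((a,T,b),open('c10.pkl','wb'))
print(T[:3,3], w2pix(a,np.array([518,-419,12]),T),w2pix(b,np.array([518,-419,12])))
A=cv2.resize(a['img'][150:270,240:330],(450,600),interpolation=cv2.INTER_CUBIC)
B=cv2.resize(b['img'][130:190,318:353],(350,600),interpolation=cv2.INTER_CUBIC)
save('w10',np.hstack([A,B]))
```

```text
[ 538.15807948 -443.79410148  252.65572539] [283.89786153 198.25036272] [338.56878717 160.75370822]
```

View pics/w10.png

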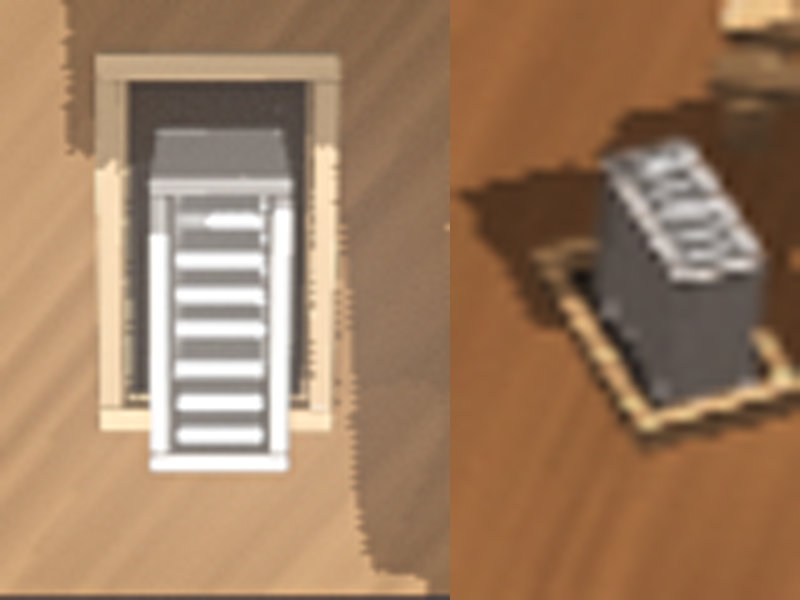

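The wrist camera is tilted about 15°, which explains the apparent shift. In the crop, caddy top corners are (151,183),(292,183),(290,470),(150,470), the foot's far edge is at y 130, and stand corners are (95,55),(341,55),(331,430),(100,430). I'll compute the offset properly.

Run:
```python
from h import *
import pickle
a,T,b=pickle.load(open('c10.pkl','rb'))
f=lambda ps,z: np.array([pix2w(a,240+u/5-.4,150+v/5-.4,z,T) for u,v in ps])
st=f([(95,55),(341,55),(331,430),(100,430)],12); ct=f([(151,183),(292,183),(290,470),(150,470)],64); cb=f([(155,130),(285,130)],4)
ax=-T[:3,0]
print('stand',st.mean(0).round(1)); print('caddy',ct.mean(0).round(1))
d=ct.mean(0)-st.mean(0); print('offset along x,y',(d@ax).round(1),(d@T[:3,2]).round(1))
print('foot far edge from stand centre along x (33 if centred):',((cb.mean(0)-st.mean(0))@ax).round(1),'top far edge',((ct[:2].mean(0)-st.mean(0))@ax).round(1),'near',((ct[2:].mean(0)-st.mean(0))@ax).round(1))
```

```text
stand [ 518.2 -417.4   12. ]
caddy [ 513.9 -413.7   64. ]
offset along x,y -5.8 1.0
foot far edge from stand centre along x (33 if centred): 27.4 top far edge 26.2 near -37.8
```

The caddy is flat inside the recess, offset about 6 mm along the long axis (limit 14). The other contact heights all matched the recess floors. Handing in.

```bash
python3 -c "
from h import *
print(arm.read_state()['time_s'],arm.read_state()['gripper_width']); print(arm.finish_job())"
```

```text
32.175 86.842576662157
the job is handed in; nothing more can be done
None
```

I put the jigger, shaker, tin and packet holder each on its own stand and let go of all four, and handed the job in at about 32 s. The hand-in gave no verdict, so the result rests on my own checks.

- **Seating:** I lowered each one slowly until it touched. All four stopped within about 0.5 mm of the height expected for the recess floor, well below where the rim would stop them.
- **Pictures:** In the last pictures all four stand upright inside their own stands. The mug and the bulb look undisturbed, and the gripper was open and clear of everything.
- **Packet holder:** It sits about 6 mm off-centre along its long side, within the 14 mm limit. It measured flat, with a tilt of about 0.02 rad. An earlier wrist picture made it look further off; that was the camera's tilt, and a closer measurement settled it.
- **Not measured:** I only looked at how well the other three are centred in the pictures and did not measure it at the end.

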